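Open the upper half of the heat-treat kiln's split door

ROBOT

A 6-joint arm with a two-finger parallel gripper is mounted at the origin on the work surface. World frame = base frame: x ahead of the robot, y to its left, z up, the work surface at z = 0. Lengths are in m, angles in rad, forces in N, time in s.
With the tool pointing down it reaches from about 0.225 to 0.875 m from the base axis. Payload 3.4 kg.
Tool frame: the origin (TCP) lies at the centre of the arm's flange, where the gripper is bolted on; the fingertips stand 173 mm ahead of it and the grasp point (between the pads) lies 155 mm ahead of it; z points along the fingers, y is the line along which they close (so a half turn about z gives the same grasp; the last joint's range is limited). The gripper opens to 85 mm and grips with 20 to 120 N. Pads are 22 mm wide; open, the fingers measure 114 mm over their backs; the gripper's body (76 mm by 85 mm) begins 54 mm behind the grasp point. The pads swing forward as they close: fully open they stand 13 mm farther back than shut.
Start: joints at [-1.393, 0.276, 1.505, -0, 1.361, -0.121], TCP at [0.169, -0.55, 0.405] pointing down, gripper open.
Joint ranges: [-2.89, 2.89], [-0.75, 2.08], [0.22, 2.7], [-1.18, 4.32], [0.11, 2.71], [-2.7, 2.7]. Speed limits (rad/s): [2.57, 2.57, 3.14, 3.14, 3.14, 3.14].

INTERFACE

Orientations are given as a unit quaternion [x, y, z, w].
In Python, from station import arm gives the robot as it stands.
- The arm moves only by the tool move_arm, never from a script. Its argument "plan" is a list that holds one entry, the list of rows, each a list of 5 numbers: the gripper command: -1 is fully open, 1 is shut, values between are in proportion, then the shift along the tool's x, y, z as a fraction of full scale, then the turn about the tool's z as a fraction of full scale. A call has 1 to 5 rows; each row is the pose to reach, as a shift and turn from the pose commanded when the call began, along the tool's axes at that moment; what a row does not reach only later rows make up. Full scale, the value 1, is 0.1 m for a shift and 60 degrees for a turn. A row lasts 1/12 s, in which the tool goes at most 41.7 mm and 7.16 degrees, less where a joint would pass 70% of its speed; a pose out of reach is approached as far as the arm can. A call with a number of a shift or a turn outside -1 to 1 is refused whole. A call with a gripper value outside its range is refused whole. The fingers move at their own pace and stop on an object; the grip force is fixed at half the most. Time passes only in rows, so rows that repeat a pose let the fingers close. It gives the time, the measured TCP pose, the force, the opening and the grip force at its end, in the units of the state.
- arm.read_state(): the state, without advancing time (a new reading comes with each control period).
- arm.snapshot(name): name is "side" or "top"; returns the picture (420x560x3 uint8, blue, green, red); there is no depth.
- arm.camera_model(name): a dict with "intrinsics" (3x3 intrinsics, pixels), "extrinsics" (4x4, takes a point from camera to world coordinates). Camera axes: x right, y down, z forward; pixel columns grow to the right and rows downward; lengths in m; the calibration is good to about 2 mm. A picture is of the moment at which its call begins. camera_model takes no time and is no camera call.
- arm.sign_off(): hands the job in; it is judged then, once.
The state is a dict: "clock": time; "qpos": joint angles; "dq": joint speeds; "joint_torque": joint torques, N m; "eef_pos": TCP position; "orientation": TCP orientation; "wrist_force": force on the tool from outside, world axes, zero at the start; "moment": the same for the moment, N m; "gripper_width": finger opening in m; "grip_force": force on a finger pad.
Only numpy, scipy, OpenCV 4.12 (cv2) and the standard library are available. Lean on these libraries where they do the work, as an engineer would, in place of code of your own. Each camera call takes 0.05 s, during which the arm holds its last target. There are 200 camera calls.

TASK

The small heat-treat kiln is cold and the blades will be loaded over its lower door half: draw the upper half's spring bolt and swing that half out until it stands square to the kiln's front or farther, then let go and leave it standing open. The rope seal keeps the bolt's nose hooked behind its keeper, so press the leaf in just enough to unhook it while you draw; do not force the bolt against the keeper, crush the seal or fling the door. The lower half stays shut and bolted, and everything else on the bench stays where it is.

Things in the scene. Friction and masses are not known exactly. Their poses are not given: they have to be found in the camera images.
- kiln: Grey bench kiln, fixed, 300 wide, 240 deep, 270 high. Origin: centre of its underside. Its x axis points from the door side to the back (front face at x = -120 mm), y to its left seen from the front (robot side), z up. Split door of two 211 x 102 x 20 mm steel leaves, outer faces at x = -149; upper leaf z = 150 to 252, lower z = 45 to 147. White box on its right flank.
- hinge_top (a point): Point on the upper leaf's upright hinge axis (left edge of the front, y = +118, x = -143 in the kiln frame), half-way up the upper leaf. Both leaves turn about this same upright line; their free edge is 213 mm from it, on the right.
- door_top (a joint): Upper leaf's angle, rad: 0 shut, grows as its free edge swings out towards the robot and round to the left; 1.57 square to the front, stop at 1.95. It stays where it is left (hinge drag 0.2 N m, leaf 0.4 to 0.9 kg). Pressed in against the seal it can go down to -0.036. Reads 0 to 0.01 at rest when shut.
- knob_top (a point): Centre of the upper bolt's black ball knob, 30 mm diameter, 52 mm in front of the upper leaf, 34 mm below the kiln's roof, 163 mm from the hinge line along the leaf. A 10 mm steel stem runs straight down 36 mm below the ball's centre, then back to the bolt. Room above and to both sides to take it from above.
- bolt_top (a joint): Draw of the upper spring bolt, m: 0 shot, grows as the knob slides along the leaf towards the hinge (kiln +y when shut); stop at 0.028. Spring 5 N at 0 to 9 N at the stop; it shoots back when let go. Its nose is hooked 3 mm behind the keeper's lip: it stops dead at 1 to 2 mm unless the leaf is pressed in. Clear of the lip from 0.022; hold it drawn until the leaf is 0.1 rad open.
- keeper_top: Fixed steel strap right of the upper leaf (kiln frame: lip x = -171 to -165, y = -116 to -104, z = 181 to 219 mm). The bolt, 12 mm square, lies behind the lip and its hooked nose grips the lip's right edge. Screw slots let it sit up to 1.5 mm farther out, differing each time. Origin: same as the kiln's.
- seal_top: White fibre rope seal between the upper leaf and the front, 203 mm from the hinge line. It pushes the shut leaf out with 6 to 8 N, 1.5 N more per mm of squeeze, and so keeps the bolt hooked. Unhooking takes 14 to 18 N pressed on the knob towards the kiln (knob gives 2 to 3 mm); over 18 N on the seal, about 24 N at the knob, crushes it. Origin: same as the kiln's.
- knob_low (a point): Centre of the lower bolt's ball knob: the same bolt, 105 mm below the upper one. Leave it.
- door_low (a joint): Lower leaf's angle, rad: 0 shut; must stay shut.
- bolt_low (a joint): Draw of the lower bolt, m: 0 shot; must stay shot.
- file_long: Flat file, 270 x 22 x 6 mm, lying; bystander, leave it alone; origin under its middle
- file_short: Flat file, 195 x 26 x 6 mm, lying; bystander, leave it alone; origin under its middle
- gauge_block: Steel setup block with holes, 76 x 51 x 25 mm; bystander, leave it alone; origin under its middle
- pliers: Locking pliers with red grips, 180 mm long, 18 high, lying; bystander, leave it alone; origin under its middle
- caliper: Dial caliper, 200 mm long, 17 high, lying; bystander, leave it alone; origin under its middle
- blade_blank: Knife blank, 240 x 34 x 7 mm, lying; bystander, leave it alone; origin under its middle
- oil_can: Aluminium can, 72 mm diameter, 130 high, standing; bystander, leave it alone; origin under its middle
- fire_brick: White fire brick, 75 x 150 x 40 mm, on the kiln's roof, rear part; bystander, leave it alone; origin under its middle

How it is judged:
By the outcome, as a careful person would: the job done as asked, in the order asked, and still so for the second after the job is handed in, with the robot touching nothing.
It also fails if it takes over 46 s, if anything falls off the work surface, if the arm or the gripper's body presses on something with over 40 N, if the wrist force passes 120 N, or if a joint passes its speed limit or range.

## Working session

There is one attempt and no reset: what is moved stays moved. The work goes in short steps, Python scripts to look and compute and a tool call to move; the robot and the scene stay as the last step left them, time stands still between calls to the robot, and variables do not carry over. Pictures are saved under pics/ and viewed, at most 10 in all, crops included, and the job is handed in when it is done.

Besides the shell and the picture viewer there is one more tool, called after ">>>" as a command line: name --argument value ..., lists and objects as JSON in quotes. move_arm: Moves the arm, as the interface text tells. Shift numbers are shares of 0.1 m and turn numbers shares of 60 degrees, none past 1 either way. Its arguments: {"type":"object","properties":{"plan":{"type":"array"}},"required":["plan"]}

```bash
mkdir -p pics; python3 - <<'E'
from station import arm
import cv2,numpy as np
for n in("side","top"):
    cv2.imwrite(f"pics/{n}0.png",arm.snapshot(n)); m=arm.camera_model(n); print(n,np.round(m["intrinsics"],1).tolist(),np.round(m["extrinsics"],3).tolist())
print(arm.read_state())
E
```

```text
side [[423.6, 0.0, 286.8], [0.0, 423.6, 213.5], [0.0, 0.0, 1.0]] [[-0.967, -0.146, 0.21, 0.343], [-0.256, 0.55, -0.795, 0.85], [0.0, -0.822, -0.569, 0.811], [0.0, 0.0, 0.0, 1.0]]
top [[497.5, 0.0, 281.9], [0.0, 497.5, 208.3], [0.0, 0.0, 1.0]] [[-0.021, -0.983, 0.183, 0.333], [-1.0, 0.021, -0.001, -0.022], [-0.003, -0.183, -0.983, 1.571], [0.0, 0.0, 0.0, 1.0]]
{'clock': 0.1, 'qpos': array([-1.39298574e+00,  2.76524681e-01,  1.50599997e+00,  2.26004620e-05,
        1.36072364e+00, -1.20965659e-01]), 'dq': array([-0.00115738, -0.00129092, -0.00214213, -0.00029684,  0.0003096 ,
       -0.00133654]), 'joint_torque': array([ 1.54514120e-03, -4.17699265e+01, -2.46404475e+01, -1.51126983e-04,
        5.79319560e-03,  4.61267589e-06]), 'eef_pos': array([ 0.16923559, -0.54933154,  0.40393263]), 'orientation': array([ 9.88862344e-01,  1.48830709e-01, -1.24801144e-05, -8.27799096e-04]), 'wrist_force': array([ 0.63427674, -0.36463778, -0.48641263]), 'moment': array([-0.03985438,  0.01538039,  0.00333835]), 'grip_force': 0.0, 'gripper_width': 0.08545259116605167}
```

View pics/side0.png

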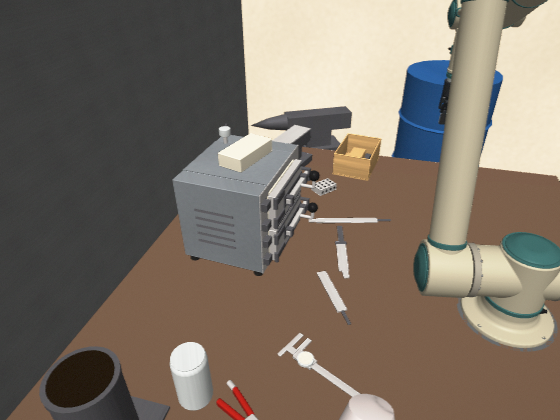

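View pics/top0.png

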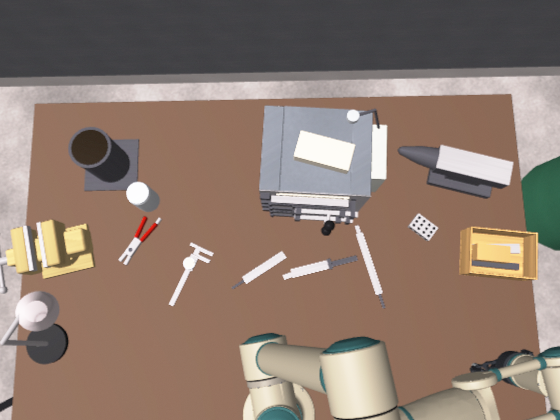

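The side view shows the kiln with its upper knob near (314,175) and lower knob near (312,208). In the top view the knobs are near (330,222) and (326,231), and the kiln front faces the robot with a slight yaw. I'll triangulate next.

```bash
cat > h.py <<'E'
import numpy as np,cv2
from station import arm
def ray(n,p):
    m=arm.camera_model(n);K=np.array(m["intrinsics"]);E=np.array(m["extrinsics"])
    d=E[:3,:3]@np.linalg.solve(K,[p[0],p[1],1]);return E[:3,3],d/np.linalg.norm(d)
def plane(n,p,z):
    o,d=ray(n,p);return o+d*(z-o[2])/d[2]
def tri(ps,pt):
    o,d=ray("side",ps);q,e=ray("top",pt)
    s,t=np.linalg.lstsq(np.c_[d,-e],q-o,rcond=None)[0]
    a,b=o+s*d,q+t*e;return (a+b)/2,np.linalg.norm(a-b)
def proj(n,P):
    m=arm.camera_model(n);K=np.array(m["intrinsics"]);E=np.array(m["extrinsics"])
    c=K@(E[:3,:3].T@(np.array(P)-E[:3,3]));return c[:2]/c[2]
E
python3 - <<'E'
import cv2,numpy as np
s=cv2.imread("pics/side0.png");t=cv2.imread("pics/top0.png")
a=cv2.resize(s[120:280,170:350],None,fx=2.2,fy=3,interpolation=2)
a=cv2.resize(s[120:270,170:350],(396,330),interpolation=2)
b=cv2.resize(t[95:245,250:400],(330,330),interpolation=2)
cv2.imwrite("pics/c.png",np.hstack([a,b]))
for n,i,r in(("side",s,(160,225,295,330)),("top",t,(205,245,310,345))):
    m=(i.max(2)<45).astype(np.uint8);w=np.zeros_like(m);w[r[0]:r[1],r[2]:r[3]]=m[r[0]:r[1],r[2]:r[3]]
    _,_,st,c=cv2.connectedComponentsWithStats(w);print(n,st.tolist(),c.round(1).tolist())
# roof outline, top
hsv=cv2.cvtColor(t,cv2.COLOR_BGR2HSV)
E
```

```text
side [[0, 0, 560, 420, 235052], [309, 171, 10, 10, 78], [325, 186, 1, 1, 1], [307, 203, 11, 9, 69]] [[279.5, 209.5], [313.6, 175.6], [325.0, 186.0], [312.2, 207.2]]
top [[0, 0, 560, 420, 235095], [322, 221, 12, 14, 105]] [[279.5, 209.5], [327.6, 227.5]]
```

View pics/c.png

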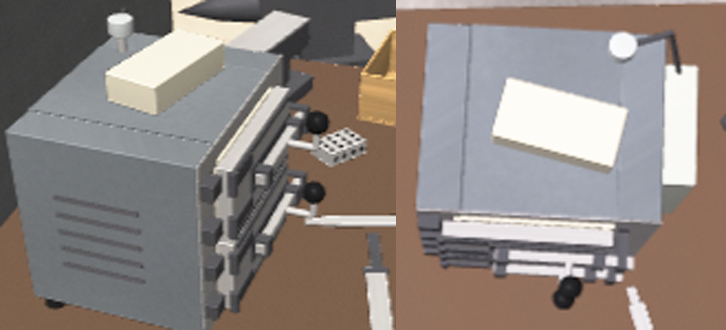

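The crop shows the upper knob at about (329,225.7) in the top view, overlapping the lower one at (326,230.5). The roof corners are near (265.5,106), (373.6,109.5), (370.5,196) and (259.5,190.5).

```bash
python3 - <<'E'
from h import *
t=cv2.imread("pics/top0.png")
for pt in((329,225.7),):
    print(tri((313.6,175.6),pt), plane("side",(313.6,175.6),.236),plane("top",pt,.236))
C=[plane("top",p,.27) for p in((265.5,105.9),(373.6,109.5),(370.5,195.9),(259.5,190.5))] #BL BR FR FL
C=np.array(C)[:,:2];print(C.round(4).tolist())
M=np.array([[.12,.15],[.12,-.15],[-.12,-.15],[-.12,.15]])
A,B=M-M.mean(0),C-C.mean(0)
th=np.arctan2((A[:,0]*B[:,1]-A[:,1]*B[:,0]).sum(),(A*B).sum());R=np.array([[np.cos(th),-np.sin(th)],[np.sin(th),np.cos(th)]])
o=C.mean(0);print("yaw",np.degrees(th),o,"res",(B-A@R.T).round(4).tolist())
w=lambda x,y:o+R@[x,y]
print("knob",w(-.201,-.045),"hinge",w(-.143,.118))
print("edge yaws",[np.degrees(np.arctan2(*(v[::-1]))) for v in(C[0]-C[3],C[1]-C[2],C[3]-C[2],C[0]-C[1])])
E
```

```text
(array([ 0.53066946, -0.15021906,  0.23477566]), np.float64(0.0006358532224273869)) [ 0.53059688 -0.14813435  0.236     ] [ 0.53016898 -0.15013183  0.236     ]
[[0.8636, 0.0158], [0.8464, -0.2823], [0.6031, -0.2607], [0.6243, 0.0355]]
yaw -4.165417479365802 [ 0.73436093 -0.1229438 ] res [[-0.0014, -0.0021], [0.0033, -0.0011], [-0.0006, 0.0031], [-0.0012, 0.0001]]
knob [ 0.53062324 -0.15322505] hinge [0.60030974 0.00513149]
edge yaws [np.float64(-4.701000398149654), np.float64(-5.075994932948933), np.float64(85.90390898820549), np.float64(86.7056905525293)]
```

```bash
cat >> h.py <<'E'
def pose():
    s=arm.read_state();x,y,z,w=s["orientation"]
    from scipy.spatial.transform import Rotation as Ro
    Y=Ro.from_quat([x,y,z,w]).as_matrix()[:,1]
    return np.array([*s["eef_pos"],np.degrees(np.arctan2(Y[1],Y[0]))])
def rel(P,Q):
    "move from P to Q=(x,y,z,tool-y angle deg), in shares along tool x,y,z and turn"
    a=np.radians(P[3]);ty=np.array([np.cos(a),np.sin(a)]);tx=np.array([-ty[1],ty[0]])
    d=np.array(Q)-P;return np.round([d[:2]@tx/.1,d[:2]@ty/.1,-d[2]/.1,-d[3]/60],3)
def app(P,m):
    a=np.radians(P[3]);ty=np.array([np.cos(a),np.sin(a)]);tx=np.array([-ty[1],ty[0]])
    return np.array([*(P[:2]+.1*(m[0]*tx+m[1]*ty)),P[2]-.1*m[2],P[3]-60*m[3]])
E
python3 - <<'E'
from h import *
P=pose();print(P)
G=np.array([.531,-.151,.47,85.8]);S=P.copy()
for k in range(1,7):
    Q=S+(G-S)*k/6; Q[2]=min(.47,S[2]+.035*k)
    m=rel(P,Q).round(2);P=app(P,m);print(k,m,P.round(3))
E
```

```text
[  0.16923559  -0.54933154   0.40393263 -72.88164263]
1 [ 0.77 -0.46 -0.35 -0.44] [  0.229  -0.483   0.439 -46.482]
2 [ 0.9  -0.06 -0.31 -0.44] [  0.29   -0.416   0.47  -20.082]
3 [ 0.83  0.33 -0.   -0.44] [ 0.35  -0.35   0.47   6.318]
4 [ 0.59  0.67 -0.   -0.44] [ 0.41  -0.284  0.47  32.718]
5 [ 0.23  0.87 -0.   -0.44] [ 0.471 -0.217  0.47  59.118]
6 [-0.18  0.88 -0.   -0.44] [ 0.531 -0.151  0.47  85.518]
```

>>> move_arm --plan '[[[-1, 0.15, -0.09, -0.07, -0.09], [-1, 0.31, -0.18, -0.14, -0.18], [-1, 0.46, -0.28, -0.21, -0.26], [-1, 0.62, -0.37, -0.28, -0.35], [-1, 0.77, -0.46, -0.35, -0.44]]]'

```text
clock: 0.52
eef_pos: [0.2298, -0.4821, 0.4395]
orientation: [0.928, 0.373, 0.0, -0.001]
wrist_force: [0.9, 0.0, 0.3]
gripper_width: 0.0854
grip_force: 0.0
```

>>> move_arm --plan '[[[-1, 0.18, -0.01, -0.06, -0.09], [-1, 0.36, -0.02, -0.12, -0.18], [-1, 0.54, -0.04, -0.19, -0.26], [-1, 0.72, -0.05, -0.25, -0.35], [-1, 0.9, -0.06, -0.31, -0.44]]]'

```text
clock: 0.93
eef_pos: [0.2909, -0.4157, 0.4706]
orientation: [0.818, 0.575, 0.0, -0.0]
wrist_force: [0.3, -0.6, 0.5]
gripper_width: 0.0853
grip_force: 0.0
```

>>> move_arm --plan '[[[-1, 0.17, 0.07, 0, -0.09], [-1, 0.33, 0.13, 0, -0.18], [-1, 0.5, 0.2, 0, -0.26], [-1, 0.66, 0.26, 0, -0.35], [-1, 0.83, 0.33, 0, -0.44]]]'

```text
clock: 1.35
eef_pos: [0.3503, -0.3492, 0.4703]
orientation: [0.665, 0.747, 0.0, -0.0]
wrist_force: [0.2, -0.2, -0.1]
gripper_width: 0.0855
grip_force: 0.0
```

>>> move_arm --plan '[[[-1, 0.12, 0.13, 0, -0.09], [-1, 0.24, 0.27, 0, -0.18], [-1, 0.35, 0.4, 0, -0.26], [-1, 0.47, 0.54, 0, -0.35], [-1, 0.59, 0.67, 0, -0.44]]]'

```text
clock: 1.77
eef_pos: [0.4105, -0.2832, 0.4702]
orientation: [0.477, 0.879, 0.0, -0.0]
wrist_force: [0.1, -0.6, 0.9]
gripper_width: 0.0854
grip_force: 0.0
```

```bash
python3 - <<'E'
from h import *
P=pose();s=arm.read_state();print(P,s["clock"],s["qpos"].round(2),s["wrist_force"].round(1))
G=np.array([.531,-.151,.47,85.8]);S=P.copy()
for k in range(1,4):
    Q=S+(G-S)*k/3
    m=rel(P,Q).round(2);P=app(P,m);print(k,m,P.round(3))
E
```

```text
[ 0.41052952 -0.28315398  0.4702433  32.98505997] 1.7667 [-0.74  0.13  1.54  0.    1.48 -1.32] [ 0.1 -0.6  0.9]
1 [ 0.15  0.58  0.   -0.29] [ 0.451 -0.239  0.47  50.385]
2 [-0.03  0.59  0.   -0.3 ] [ 0.491 -0.195  0.47  68.385]
3 [-0.21  0.56  0.   -0.29] [ 0.531 -0.151  0.47  85.785]
```

>>> move_arm --plan '[[[-1, 0.04, 0.15, 0, -0.07], [-1, 0.08, 0.29, 0, -0.15], [-1, 0.11, 0.44, 0, -0.22], [-1, 0.15, 0.58, 0, -0.29]]]'

```text
clock: 2.1
eef_pos: [0.4512, -0.2393, 0.4702]
orientation: [0.339, 0.941, 0.0, -0.0]
wrist_force: [0.6, 0.4, 0.5]
gripper_width: 0.0852
grip_force: 0.0
```

>>> move_arm --plan '[[[-1, -0.01, 0.15, 0, -0.07], [-1, -0.01, 0.3, 0, -0.15], [-1, -0.02, 0.45, 0, -0.22], [-1, -0.03, 0.59, 0, -0.3]]]'

```text
clock: 2.43
eef_pos: [0.4912, -0.1959, 0.4702]
orientation: [0.188, 0.982, 0.0, -0.0]
wrist_force: [-0.8, 0.4, -0.0]
gripper_width: 0.0852
grip_force: 0.0
```

>>> move_arm --plan '[[[-0.6, -0.05, 0.14, 0, -0.07], [-0.6, -0.1, 0.28, 0, -0.15], [-0.6, -0.16, 0.42, 0, -0.22], [-0.6, -0.21, 0.56, 0, -0.29], [-0.6, -0.21, 0.56, 0, -0.29]]]'

```text
clock: 2.85
eef_pos: [0.5325, -0.1509, 0.47]
orientation: [0.037, 0.999, 0.001, 0.0]
wrist_force: [0.6, 0.1, -0.6]
gripper_width: 0.0685
grip_force: 0.0
```

```bash
python3 - <<'E'
from h import *
P=pose();s=arm.read_state();print(P,s["clock"],s["qpos"].round(2),s["wrist_force"].round(1),s["gripper_width"])
a=arm.snapshot("side");b=arm.snapshot("top")
a=cv2.resize(a[90:250,220:400],(396,352));b=cv2.resize(b[110:270,250:430],(396,352))
cv2.imwrite("pics/d.png",np.hstack([a,b]));
E
```

```text
[ 0.53248559 -0.15086731  0.47000912 85.74539927] 2.85 [-0.4   0.21  1.43  0.    1.5  -1.9 ] [ 0.6  0.1 -0.6] 0.06853682188632834
```

View pics/d.png

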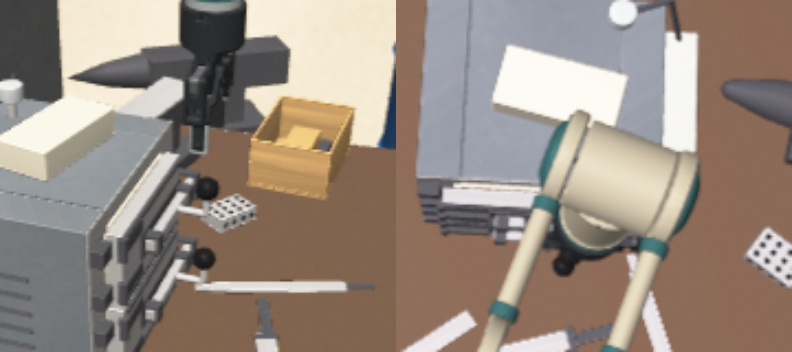

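The fingers hang above and straddle the upper knob (side crop about (205,185)). I'll descend and close gradually, checking for one-sided contact.

>>> move_arm --plan '[[[-0.6, 0.01, 0, 0.2, 0], [-0.6, 0.01, 0, 0.4, 0], [-0.6, 0.01, 0, 0.6, 0], [-0.6, 0.01, 0, 0.8, 0], [-0.6, 0.01, 0, 0.8, 0]]]'

```text
clock: 3.37
eef_pos: [0.5283, -0.1526, 0.3867]
orientation: [0.04, 0.999, 0.001, -0.004]
wrist_force: [-0.1, 0.1, -1.0]
gripper_width: 0.0684
grip_force: 0.0
```

>>> move_arm --plan '[[[-0.1, 0, 0, 0, 0], [0.0, 0, 0, 0, 0], [0.1, 0, 0, 0, 0], [0.1, 0, 0, 0, 0], [0.1, 0, 0, 0, 0]]]'

```text
clock: 3.78
eef_pos: [0.5304, -0.1526, 0.3918]
orientation: [0.039, 0.999, -0.0, 0.001]
wrist_force: [-0.4, -0.2, 0.5]
gripper_width: 0.0384
grip_force: 0.0
```

>>> move_arm --plan '[[[0.18, 0, 0, 0, 0], [0.18, 0, 0, 0, 0], [0.18, 0, 0, 0, 0]]]'

```text
clock: 4.03
eef_pos: [0.5303, -0.152, 0.3912]
orientation: [0.039, 0.999, 0.0, 0.001]
wrist_force: [1.0, 2.7, 2.2]
gripper_width: 0.0348
grip_force: 1.3
```

>>> move_arm --plan '[[[0.18, 0, 0.02, 0, 0], [0.18, 0, 0.02, 0, 0], [0.18, 0, 0.02, 0, 0]]]'

```text
clock: 4.28
eef_pos: [0.5303, -0.1506, 0.3905]
orientation: [0.039, 0.999, -0.0, -0.0]
wrist_force: [-0.3, -0.5, -0.3]
gripper_width: 0.035
grip_force: 0.0
```

>>> move_arm --plan '[[[0.26, 0, 0, 0, 0], [0.26, 0, 0, 0, 0], [0.26, 0, 0, 0, 0]]]'

```text
clock: 4.53
eef_pos: [0.5303, -0.1502, 0.3905]
orientation: [0.039, 0.999, 0.0, -0.0]
wrist_force: [-0.7, 1.5, -0.2]
gripper_width: 0.0314
grip_force: 1.1
```

>>> move_arm --plan '[[[0.4, 0, 0, 0, 0], [0.6, 0, 0, 0, 0], [1, 0, 0, 0, 0], [1, 0, 0, 0, 0], [1, 0, 0, 0, 0]]]'

```text
clock: 4.95
eef_pos: [0.5303, -0.1495, 0.391]
orientation: [0.039, 0.999, 0.001, 0.0]
wrist_force: [0.2, 5.0, 3.7]
gripper_width: 0.0272
grip_force: 58.7
```

>>> move_arm --plan '[[[1, 0, 0, 0, 0], [1, 0, 0, 0, 0]]]'

```text
clock: 5.12
eef_pos: [0.5303, -0.1496, 0.391]
orientation: [0.039, 0.999, 0.001, 0.0]
wrist_force: [-0.2, 5.0, 2.6]
gripper_width: 0.0268
grip_force: 58.7
```

>>> move_arm --plan '[[[1, -0.01, 0, 0, 0], [1, -0.01, 0, 0, 0], [1, -0.01, 0, 0, 0]]]'

```text
clock: 5.37
eef_pos: [0.5307, -0.1496, 0.391]
orientation: [0.039, 0.999, 0.001, -0.001]
wrist_force: [-2.1, 5.4, 5.0]
gripper_width: 0.0273
grip_force: 58.9
```

>>> move_arm --plan '[[[1, -0.01, 0, 0, 0], [1, -0.01, 0, 0, 0], [1, -0.01, 0, 0, 0]]]'

```text
clock: 5.62
eef_pos: [0.531, -0.1496, 0.3909]
orientation: [0.039, 0.999, 0.001, -0.002]
wrist_force: [-4.0, 5.8, 6.5]
gripper_width: 0.027
grip_force: 59.0
```

>>> move_arm --plan '[[[1, -0.01, 0, 0, 0], [1, -0.02, 0, 0, 0], [1, -0.03, 0, 0, 0], [1, -0.03, 0, 0, 0]]]'

```text
clock: 5.95
eef_pos: [0.5326, -0.1499, 0.3909]
orientation: [0.039, 0.999, 0.001, -0.005]
wrist_force: [-9.1, 4.3, 8.6]
gripper_width: 0.0269
grip_force: 59.2
```

>>> move_arm --plan '[[[1, -0.01, 0, 0, 0], [1, -0.02, 0, 0, 0], [1, -0.02, 0, 0, 0], [1, -0.02, 0, 0, 0]]]'

```text
clock: 6.28
eef_pos: [0.5337, -0.1501, 0.3909]
orientation: [0.039, 0.999, 0.001, -0.006]
wrist_force: [-12.5, 4.1, 9.3]
gripper_width: 0.0274
grip_force: 59.3
```

>>> move_arm --plan '[[[1, -0.01, 0, -0.01, 0], [1, -0.02, 0, -0.02, 0], [1, -0.02, 0, -0.02, 0], [1, -0.02, 0, -0.02, 0]]]'

```text
clock: 6.62
eef_pos: [0.5347, -0.1503, 0.391]
orientation: [0.038, 0.999, 0.001, -0.009]
wrist_force: [-13.5, 3.5, 3.6]
gripper_width: 0.0272
grip_force: 59.2
```

>>> move_arm --plan '[[[1, -0.01, 0, 0, 0], [1, -0.015, 0, 0, 0], [1, -0.015, 0, 0, 0]]]'

```text
clock: 6.87
eef_pos: [0.5356, -0.1505, 0.3909]
orientation: [0.038, 0.999, 0.001, -0.01]
wrist_force: [-15.4, 3.5, 3.5]
gripper_width: 0.0272
grip_force: 59.4
```

>>> move_arm --plan '[[[1, 0, 0.01, 0, 0], [1, 0, 0.02, 0, 0], [1, 0, 0.03, 0, 0], [1, 0, 0.03, 0, 0]]]'

```text
clock: 7.2
eef_pos: [0.5357, -0.1492, 0.391]
orientation: [0.038, 0.999, -0.002, -0.01]
wrist_force: [-17.1, -3.7, 3.3]
gripper_width: 0.0268
grip_force: 59.3
```

>>> move_arm --plan '[[[1, 0, 0.01, 0, 0], [1, 0, 0.02, 0, 0], [1, 0, 0.02, 0, 0]]]'

```text
clock: 7.45
eef_pos: [0.5358, -0.1474, 0.391]
orientation: [0.038, 0.999, -0.002, -0.01]
wrist_force: [-17.0, -3.7, 3.4]
gripper_width: 0.0272
grip_force: 59.3
```

>>> move_arm --plan '[[[1, 0, 0.01, 0, 0], [1, 0, 0.02, 0, 0], [1, 0, 0.02, 0, 0]]]'

```text
clock: 7.7
eef_pos: [0.5359, -0.1455, 0.391]
orientation: [0.039, 0.999, -0.002, -0.01]
wrist_force: [-16.7, -3.9, 3.3]
gripper_width: 0.0271
grip_force: 59.4
```

>>> move_arm --plan '[[[1, 0, 0.02, 0, 0], [1, 0, 0.04, 0, 0], [1, 0, 0.06, 0, 0], [1, 0, 0.08, 0, 0], [1, 0, 0.08, 0, 0]]]'

```text
clock: 8.12
eef_pos: [0.5365, -0.1377, 0.391]
orientation: [0.038, 0.999, -0.003, -0.01]
wrist_force: [-17.5, -5.3, 4.6]
gripper_width: 0.0268
grip_force: 59.4
```

>>> move_arm --plan '[[[1, 0.005, 0.02, 0, 0], [1, 0.01, 0.04, 0, 0], [1, 0.01, 0.06, 0, 0], [1, 0.01, 0.08, 0, 0], [1, 0.01, 0.08, 0, 0]]]'

```text
clock: 8.53
eef_pos: [0.5367, -0.1304, 0.391]
orientation: [0.038, 0.999, -0.004, -0.009]
wrist_force: [-16.0, -6.4, 2.6]
gripper_width: 0.0271
grip_force: 59.3
```

>>> move_arm --plan '[[[1, 0, 0.02, 0, 0], [1, 0, 0.04, 0, 0], [1, 0, 0.05, 0, 0], [1, 0, 0.05, 0, 0]]]'

```text
clock: 8.87
eef_pos: [0.5366, -0.1253, 0.3911]
orientation: [0.039, 0.999, -0.003, -0.01]
wrist_force: [-17.6, -6.9, 3.4]
gripper_width: 0.027
grip_force: 59.4
```

```bash
python3 - <<'E'
from h import *
a=arm.snapshot("side");print(pose(),arm.read_state()["wrist_force"])
cv2.imwrite("pics/e.png",cv2.resize(a[120:260,230:370],(560,560),interpolation=2))
E
```

```text
[ 0.53660385 -0.12535385  0.39103393 85.57453655] [-17.18486906  -6.77494448   3.15931286]
```

View pics/e.png

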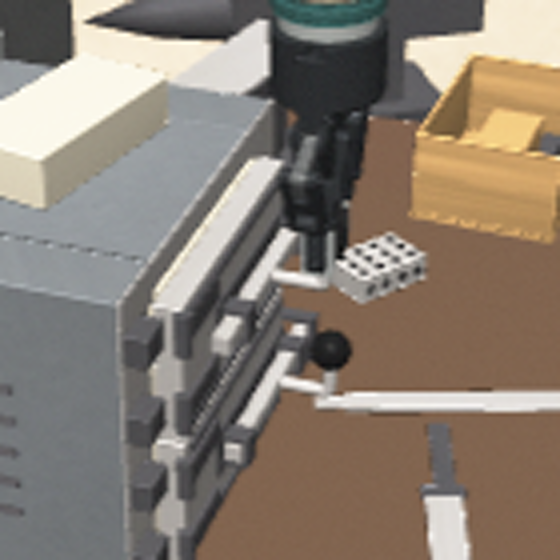

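The bolt is drawn about 25 mm and the leaf is still pressed shut; the lower knob at (330,350) is untouched. Next is the swing.

```bash
python3 - <<'E'
from h import *
yaw=np.radians(-4.2);H=np.array([.600,.0075])
def tgt(th,d):
    v=np.array([-.058,-.163+d]);a=yaw-th
    return np.array([*(H+[np.cos(a)*v[0]-np.sin(a)*v[1],np.sin(a)*v[0]+np.cos(a)*v[1]]),.392,85.8-np.degrees(th)])
P=app(np.array([.5303,-.1502,.389,85.8]),[-.095,.28,-.02,0])
print(P,tgt(0,.028))
D=[.029]*8+[.029-.0029*i for i in range(1,11)]+[0]*60
th=0;k=0
steps=[.01,.03,.05,.075,.1]+[.1+.04*i for i in range(1,41)]
for j in range(0,len(steps),5):
    print("call",j//5)
    for i in range(j,j+5):
        d=np.interp(steps[i],[.34,.9],[.029,0]);m=rel(P,tgt(steps[i],d)).round(2)
        print(" ",steps[i].__round__(3),m.tolist())
    P=app(P,m)
E
```

```text
[ 0.54182516 -0.12297096  0.391      85.8       ] [ 0.5322686  -0.12288964  0.392      85.8       ]
call 0
  0.01 [0.11, 0.01, -0.01, 0.01]
  0.03 [0.14, 0.02, -0.01, 0.03]
  0.05 [0.16, 0.03, -0.01, 0.05]
  0.075 [0.19, 0.05, -0.01, 0.07]
  0.1 [0.23, 0.07, -0.01, 0.1]
call 1
  0.14 [0.05, 0.02, -0.0, 0.03]
  0.18 [0.1, 0.05, -0.0, 0.07]
  0.22 [0.15, 0.08, -0.0, 0.11]
  0.26 [0.2, 0.11, -0.0, 0.15]
  0.3 [0.25, 0.14, -0.0, 0.19]
call 2
  0.34 [0.06, 0.02, -0.0, 0.04]
  0.38 [0.11, 0.03, -0.0, 0.07]
  0.42 [0.16, 0.04, -0.0, 0.11]
  0.46 [0.22, 0.05, -0.0, 0.15]
  0.5 [0.27, 0.06, -0.0, 0.19]
call 3
  0.54 [0.06, 0.0, -0.0, 0.04]
  0.58 [0.12, 0.01, -0.0, 0.07]
  0.62 [0.18, 0.02, -0.0, 0.11]
  0.66 [0.24, 0.03, -0.0, 0.15]
  0.7 [0.29, 0.04, -0.0, 0.19]
call 4
  0.74 [0.06, 0.0, -0.0, 0.04]
  0.78 [0.13, 0.01, -0.0, 0.08]
  0.82 [0.19, 0.02, -0.0, 0.11]
  0.86 [0.25, 0.03, -0.0, 0.15]
  0.9 [0.32, 0.04, -0.0, 0.19]
call 5
  0.94 [0.06, 0.03, -0.0, 0.04]
  0.98 [0.12, 0.06, -0.0, 0.08]
  1.02 [0.19, 0.08, -0.0, 0.11]
  1.06 [0.25, 0.12, -0.0, 0.15]
  1.1 [0.31, 0.15, -0.0, 0.19]
call 6
  1.14 [0.06, 0.02, -0.0, 0.04]
  1.18 [0.13, 0.05, -0.0, 0.08]
  1.22 [0.19, 0.08, -0.0, 0.12]
  1.26 [0.25, 0.11, -0.0, 0.15]
  1.3 [0.31, 0.15, -0.0, 0.19]
call 7
  1.34 [0.07, 0.02, -0.0, 0.04]
  1.38 [0.13, 0.05, -0.0, 0.08]
  1.42 [0.19, 0.08, -0.0, 0.12]
  1.46 [0.25, 0.11, -0.0, 0.15]
  1.5 [0.31, 0.15, -0.0, 0.19]
call 8
  1.54 [0.07, 0.02, -0.0, 0.04]
  1.58 [0.13, 0.05, -0.0, 0.08]
  1.62 [0.19, 0.08, -0.0, 0.12]
  1.66 [0.26, 0.11, -0.0, 0.16]
  1.7 [0.32, 0.14, -0.0, 0.19]
```

>>> move_arm --plan '[[[1, 0.0, 0.01, 0, 0], [1, 0.03, 0.01, 0, 0], [1, 0.06, 0.01, 0, 0], [1, 0.09, 0.01, 0, 0], [1, 0.11, 0.01, 0, 0.01]]]'

```text
clock: 9.33
eef_pos: [0.53, -0.1241, 0.3912]
orientation: [0.045, 0.999, -0.004, -0.002]
wrist_force: [-0.7, -6.9, -6.6]
gripper_width: 0.0272
grip_force: 59.4
```

>>> move_arm --plan '[[[1, 0.02, 0, 0, 0.01], [1, 0.03, 0.01, 0, 0.02], [1, 0.03, 0.01, 0, 0.02]]]'

```text
clock: 9.58
eef_pos: [0.5273, -0.1228, 0.3912]
orientation: [0.055, 0.998, -0.004, -0.002]
wrist_force: [-1.6, -9.1, -5.7]
gripper_width: 0.0269
grip_force: 59.4
```

>>> move_arm --plan '[[[1, 0.02, 0.01, 0, 0.02], [1, 0.04, 0.02, 0, 0.04], [1, 0.07, 0.03, 0, 0.06], [1, 0.09, 0.05, 0, 0.07]]]'

```text
clock: 9.92
eef_pos: [0.5187, -0.1169, 0.3912]
orientation: [0.092, 0.996, -0.004, -0.002]
wrist_force: [-2.2, -8.4, -6.3]
gripper_width: 0.0273
grip_force: 59.5
```

>>> move_arm --plan '[[[1, 0.05, 0.02, 0, 0.03], [1, 0.1, 0.05, 0, 0.07], [1, 0.15, 0.08, 0, 0.11], [1, 0.2, 0.11, 0, 0.15], [1, 0.25, 0.14, 0, 0.19]]]'

```text
clock: 10.33
eef_pos: [0.4961, -0.098, 0.3912]
orientation: [0.191, 0.982, -0.004, -0.003]
wrist_force: [-5.3, -7.6, -3.3]
gripper_width: 0.0267
grip_force: 59.6
```

```bash
python3 - <<'E'
from h import *
a=arm.snapshot("side");print(pose(),arm.read_state()["qpos"].round(2))
cv2.imwrite("pics/f.png",cv2.resize(a[120:260,230:370],(560,560),interpolation=2))
E
```

```text
[ 0.49517457 -0.09726152  0.39114742 67.91633401] [-0.33  0.18  1.67 -0.01  1.3  -1.51]
```

View pics/f.png

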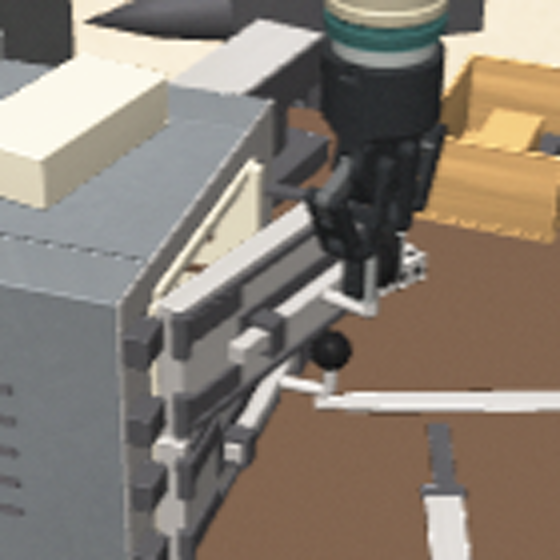

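The upper leaf is swinging open with the knob held, and the lower half is still shut. I'll carry on.

>>> move_arm --plan '[[[1, 0.06, 0.02, 0, 0.04], [1, 0.11, 0.03, 0, 0.07], [1, 0.16, 0.04, 0, 0.11], [1, 0.22, 0.05, 0, 0.15], [1, 0.27, 0.06, 0, 0.19]]]'

```text
clock: 10.8
eef_pos: [0.4729, -0.0818, 0.3911]
orientation: [0.287, 0.958, -0.003, -0.003]
wrist_force: [-5.8, -5.0, -3.2]
gripper_width: 0.0272
grip_force: 59.6
```

>>> move_arm --plan '[[[1, 0.06, 0, 0, 0.04], [1, 0.12, 0.01, 0, 0.07], [1, 0.18, 0.02, 0, 0.11], [1, 0.24, 0.03, 0, 0.15], [1, 0.29, 0.04, 0, 0.19]]]'

```text
clock: 11.22
eef_pos: [0.4508, -0.0619, 0.3911]
orientation: [0.381, 0.925, -0.003, -0.003]
wrist_force: [-4.9, -2.8, -4.2]
gripper_width: 0.0269
grip_force: 59.6
```

>>> move_arm --plan '[[[1, 0.06, 0, 0, 0.04], [1, 0.13, 0.01, 0, 0.08], [1, 0.19, 0.02, 0, 0.11], [1, 0.25, 0.03, 0, 0.15], [1, 0.32, 0.04, 0, 0.19]]]'

```text
clock: 11.63
eef_pos: [0.4337, -0.0356, 0.3912]
orientation: [0.471, 0.882, 0.001, 0.001]
wrist_force: [10.0, 3.0, -12.9]
gripper_width: 0.027
grip_force: 59.8
```

```bash
python3 - <<'E'
from h import *
s=arm.read_state();print(pose(),s["qpos"].round(2),s["wrist_force"],s["clock"])
yaw=np.radians(-4.2);v=pose()[:2]-[.600,.0075]
print(np.hypot(*v),np.hypot(.058,.163),"theta",yaw+np.arctan2(-.163,-.058)-np.arctan2(v[1],v[0]))
E
```

```text
[ 0.43368349 -0.03558829  0.39123103 33.82541727] [-0.24  0.07  1.8   0.    1.27 -0.83] [ 10.04330662   2.98855843 -12.90941757] 11.6333
0.1718073974901845 0.1730115603073968 theta 0.9021344457470548
```

>>> move_arm --plan '[[[1, 0.06, 0.05, 0.01, 0.04], [1, 0.12, 0.08, 0.01, 0.08], [1, 0.19, 0.1, 0.02, 0.11], [1, 0.25, 0.14, 0.02, 0.15], [1, 0.31, 0.17, 0.02, 0.19]]]'

```text
clock: 12.05
eef_pos: [0.4291, -0.0006, 0.391]
orientation: [0.556, 0.831, -0.001, 0.0]
wrist_force: [-2.3, 0.2, 3.1]
gripper_width: 0.0269
grip_force: 61.3
```

>>> move_arm --plan '[[[1, 0.06, 0.02, 0, 0.04], [1, 0.13, 0.05, 0, 0.08], [1, 0.19, 0.08, 0, 0.12], [1, 0.25, 0.11, 0, 0.15], [1, 0.31, 0.15, 0, 0.19]]]'

```text
clock: 12.47
eef_pos: [0.4308, 0.0338, 0.391]
orientation: [0.636, 0.772, -0.002, -0.0]
wrist_force: [-5.2, 0.2, 5.7]
gripper_width: 0.0267
grip_force: 61.4
```

>>> move_arm --plan '[[[1, 0.07, 0.02, 0, 0.04], [1, 0.13, 0.05, 0, 0.08], [1, 0.19, 0.08, 0, 0.12], [1, 0.25, 0.11, 0, 0.15], [1, 0.31, 0.15, 0, 0.19]]]'

```text
clock: 12.88
eef_pos: [0.4395, 0.0674, 0.391]
orientation: [0.709, 0.705, -0.001, -0.0]
wrist_force: [-3.8, 1.9, 5.5]
gripper_width: 0.0271
grip_force: 61.4
```

>>> move_arm --plan '[[[1, 0.07, 0.02, 0, 0.04], [1, 0.13, 0.05, 0, 0.08], [1, 0.19, 0.08, 0, 0.12], [1, 0.26, 0.11, 0, 0.16], [1, 0.32, 0.14, 0, 0.19]]]'

```text
clock: 13.3
eef_pos: [0.4542, 0.0993, 0.391]
orientation: [0.776, 0.631, -0.001, 0.0]
wrist_force: [-4.1, -0.3, 3.3]
gripper_width: 0.027
grip_force: 61.3
```

```bash
python3 - <<'E'
from h import *
s=arm.read_state();print(pose(),s["qpos"].round(2),s["wrist_force"],s["clock"])
yaw=np.radians(-4.2);v=pose()[:2]-[.600,.0075]
print(np.hypot(*v),"theta",(yaw+np.arctan2(-.163,-.058)-np.arctan2(v[1],v[0]))%6.283)
a=arm.snapshot("side");b=arm.snapshot("top")
cv2.imwrite("pics/g.png",np.hstack([cv2.resize(x,(400,400)) for x in(a[80:300,170:390],b[90:310,200:420])]))
E
```

```text
[  0.45420426   0.0993348    0.39096118 -11.75018937] [ 0.07  0.12  1.75 -0.    1.28  0.27] [-4.05757279 -0.27801535  3.27787773] 13.3
0.17230794762551546 theta 1.717555298909712
```

View pics/g.png

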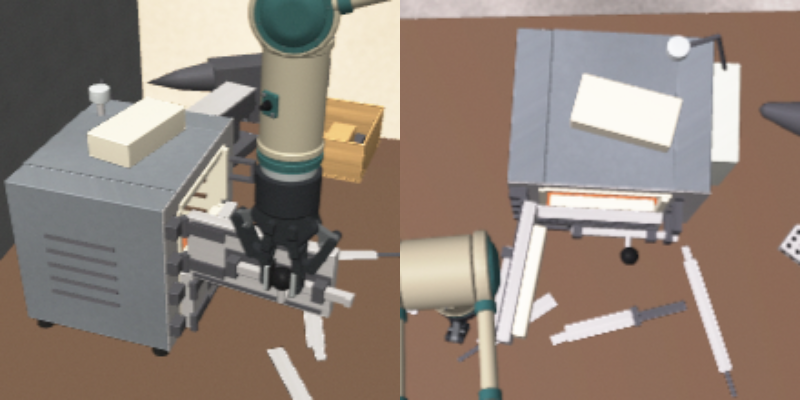

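The leaf is past square (about 1.7 rad) and the lower half is shut. I'll let go gently and go up.

>>> move_arm --plan '[[[1, 0, -0.01, 0, 0], [1, 0, -0.01, 0, 0], [0.25, 0, -0.01, 0, 0], [0.2, 0, -0.01, 0, 0], [0.1, 0, -0.01, 0, 0]]]'

```text
clock: 13.82
eef_pos: [0.4538, 0.0989, 0.3904]
orientation: [0.775, 0.631, -0.0, 0.0]
wrist_force: [0.0, -0.4, 0.3]
gripper_width: 0.0382
grip_force: 0.0
```

>>> move_arm --plan '[[[-0.2, 0, 0, 0, 0], [-0.4, 0, 0, 0, 0], [-0.6, 0, 0, 0, 0], [-0.6, 0, 0, 0, 0], [-0.6, 0, 0, 0, 0]]]'

```text
clock: 14.23
eef_pos: [0.4537, 0.0994, 0.3906]
orientation: [0.775, 0.632, -0.0, 0.0]
wrist_force: [-0.6, 0.5, 0.0]
gripper_width: 0.0682
grip_force: 0.0
```

>>> move_arm --plan '[[[-0.6, 0, 0, -0.1, 0], [-0.6, 0, 0, -0.3, 0], [-0.6, 0, 0, -0.5, 0], [-0.6, 0, 0, -0.75, 0], [-0.6, 0, 0, -1, 0]]]'

```text
clock: 14.65
eef_pos: [0.4534, 0.0994, 0.4923]
orientation: [0.775, 0.632, -0.0, 0.0]
wrist_force: [0.6, 0.8, -0.1]
gripper_width: 0.0685
grip_force: 0.0
```

>>> move_arm --plan '[[[-0.6, 0.2, -0.2, 0, 0], [-0.6, 0.4, -0.4, 0, 0], [-0.6, 0.6, -0.6, 0, 0], [-0.6, 0.8, -0.8, 0, 0], [-0.6, 0.9, -0.9, 0, 0]]]'

```text
clock: 15.07
eef_pos: [0.3819, 0.2074, 0.4917]
orientation: [0.775, 0.632, 0.001, -0.001]
wrist_force: [-0.2, -0.5, 0.0]
gripper_width: 0.0682
grip_force: 0.0
```

>>> move_arm --plan '[[[-0.6, 0.2, 0, 0, 0], [-0.6, 0.4, 0, 0, 0], [-0.6, 0.6, 0, 0, 0], [-0.6, 0.8, 0, 0, 0], [-0.6, 0.8, 0, 0, 0]]]'

```text
clock: 15.48
eef_pos: [0.4006, 0.2868, 0.4912]
orientation: [0.775, 0.633, 0.001, -0.001]
wrist_force: [-0.3, 0.6, -0.0]
gripper_width: 0.0683
grip_force: 0.0
```

```bash
python3 - <<'E'
from h import *
s=arm.read_state();print(pose(),s["wrist_force"],s["clock"])
a=arm.snapshot("side");b=arm.snapshot("top")
cv2.imwrite("pics/i.png",np.hstack([cv2.resize(x,(400,400)) for x in(a[80:300,170:390],b[90:310,200:420])]))
E
```

```text
[  0.40059805   0.28677094   0.49116408 -11.5275962 ] [-0.28468867  0.58231178 -0.00082903] 15.4833
```

View pics/i.png

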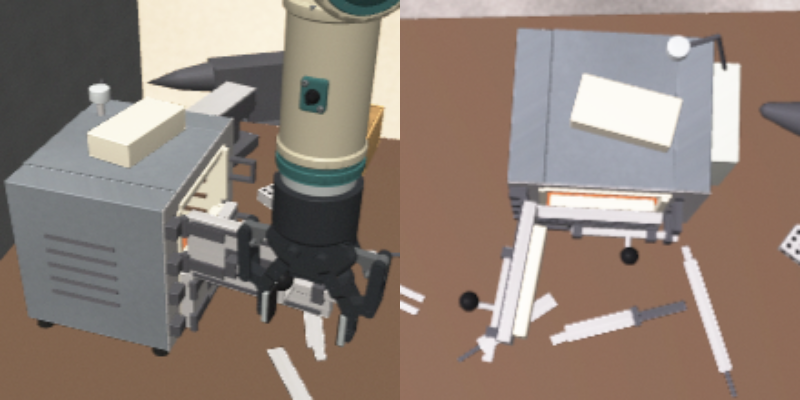

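The top view shows the upper leaf standing open past square, its knob free at (468,300). The lower leaf is shut, the bystanders are undisturbed and the gripper is clear.

```bash
python3 -c "
from station import arm
print(arm.sign_off())"
```

```text
the job is handed in; nothing more can be done
None
```

The upper door half is unbolted and left standing open at about 1.7 rad, past square; the lower half still looks shut, the knob is released with the gripper clear, and the job is handed in at about 15.6 s.

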